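Stand the long plug gauge in the checking socket

TASK

Take the longest plug gauge out of the leaning rack and bring it to the flared socket. Lead its foot into the flared mouth while the gauge still leans about as it did in the rack, then straighten it upright and lower it to the bottom of the bore before letting go, leaving it standing there.

Things in the scene. Friction and masses are not known exactly. Their poses are not given: they have to be found in the camera images.
- gauge_mid (a point): Mid-point of the long plug gauge, on its axis, 90 mm from each end; z runs along it from foot to handle. 180 mm long, about 0.12 kg: a steel rod 10 mm across and 110 mm long (foot end), then a round aluminium handle 18 mm across and 70 mm long, from 20 to 90 mm above this point. Two gauges of the same make beside it are only 100 and 105 mm long.
- gauge_foot (a point): Centre of the long gauge's lower end face (tip of the rod), on its axis; same axes as gauge_mid.
- rack: Fixed rack: an aluminium block on a dark base plate, with a row of three holes 60 mm apart along its y. The holes are 13 mm wide and 40 mm deep and lean 22 degrees from vertical (the gauges, with their play, about 27), top towards the rack's -x (the robot's side). The long gauge stands in any one of them: draw it out along its own axis. Origin: under the middle of the base plate, on the table.
- socket_mouth (a point): Centre of the open mouth of a fixed upright steel socket, level with its rim, 92 mm above the table; z up. The mouth is a funnel 50 mm wide, narrowing over 30 mm of depth to a vertical bore 15 mm wide, whose flat bottom is 75 mm below this point. Dark base plate 130 mm square with a stub 20 mm wide, 34 mm high, 45 mm from the socket. In the bore a gauge leans by its play, up to 7 degrees.
Things that resemble listed ones, but are neither listed nor needed, are in the scene too. What is shaped like the part that bears gauge_mid but green or orange is not meant.

How it is judged:
By the outcome, as a careful person would: the job done as asked, in the order asked, and still so for the second after the job is handed in, with the robot touching nothing.
It also fails if it takes over 48 s, if anything falls off the work surface, if the arm or the gripper's body presses on something with over 40 N, if the wrist force passes 120 N, or if a joint passes its speed limit or range.

ROBOT

A 6-joint arm with a two-finger parallel gripper is mounted at the origin on the work surface. World frame = base frame: x ahead of the robot, y to its left, z up, the work surface at z = 0. Lengths are in m, angles in rad, forces in N, time in s.
With the tool pointing down it reaches from about 0.25 to 0.725 m from the base axis. Payload 4 kg.
Tool frame: the origin (TCP) lies on the centre line of the jaws, within the pads' length; the fingertips stand 22 mm ahead of it and the grasp point (between the pads) lies 3 mm ahead of it; z points along the fingers, y is the line along which they close (so a half turn about z gives the same grasp; the last joint's range is limited). The gripper opens to 85 mm and grips with 20 to 120 N. Pads are 22 mm wide; open, the fingers measure 114 mm over their backs; the gripper's body (76 mm by 85 mm) begins 54 mm behind the grasp point. The pads swing forward as they close: fully open they stand 13 mm farther back than shut.
Start: joints at [-1.321, 0.241, 0.005, 1.335, 0, 1.571], TCP at [0.124, -0.484, 0.253] pointing down, gripper open.
Joint ranges: [-2.72, 2.72], [-1.05, 1.87], [-1.09, 1.28], [-1.99, 2.15], [-1.42, 1.44], [-3.14, 3.14]. Speed limits (rad/s): [2.79, 2.79, 3.14, 3.14, 3.14, 3.14].

INTERFACE

Orientations are given as a unit quaternion [x, y, z, w].
In Python, from workcell import bot gives the robot as it stands.
- The arm moves only by the shell command python3 -m inch 'ROWS'. ROWS is JSON, one flat list of numbers, 7 for each row, row after row: the shift along the world's x, y, z in mm, then the turn, a rotation vector about the world's x, y, z in rad, then the opening in per cent of the stroke, from 0 (shut) to 100 (fully open). A call has 1 to 8 rows; each row is the pose to reach, as a shift and turn from the pose commanded when the call began; what a row does not reach only later rows make up. A row lasts 1/12 s, in which the tool goes at most 41.7 mm and 7.16 degrees, less where a joint would pass 70% of its speed; a pose out of reach is approached as far as the arm can. A call with a gripper value outside its range is refused whole. The fingers move at their own pace and stop on an object; the grip force is fixed at half the most. Time passes only in rows, so rows that repeat a pose let the fingers close. It gives the time, the measured TCP pose, the force, the opening and the grip force at its end, in the units of the state.
- bot.get_obs(): the state, without advancing time (a new reading comes with each control period).
- bot.camera(name): name is "scene" or "top" or "wrist"; returns the picture (480x640x3 uint8, blue, green, red); there is no depth.
- bot.camera_info(name): a dict with "intrinsics" (3x3 intrinsics, pixels), "camera_from_world" (4x4, takes a point from world to camera coordinates); the wrist camera has in their place "hand_eye" (4x4, takes a point from camera to tool coordinates, whose origin is the TCP and whose axes are the flange's). Camera axes: x right, y down, z forward; pixel columns grow to the right and rows downward; lengths in m; the calibration is good to about 2 mm. A picture is of the moment at which its call begins: read the wrist's pose just before it. camera_info takes no time and is no camera call.
- bot.job_done(): hands the job in; it is judged then, once.
Trained networks look in the newest picture that a camera, given by its name, has taken for a name from the list of things; names that differ only in an ending like _2 or _b are one class to them, and where a whole thing is asked for, a point or a joint stands for the part that bears it (a point fixed in the world has none). Each returns a list of dicts, best first, with "confidence" (0 to 1); they miss things now and then, are a little off and sometimes report something else, mostly with a low value. They report only what shows in the picture. A call takes as long as a camera call. They do not tell look-alikes from the thing itself.
- bot.silhouettes(camera, target): "mask" (480x640 bool, what is visible of it) and "uv" ([column, row] in pixels, amid what is visible of it).
- bot.spot_point(camera, target): "uv" ([column, row] in pixels: a listed point, or the origin of a listed thing).
The state is a dict: "clock": time; "joint_pos": joint angles; "joint_vel": joint speeds; "tau": joint torques, N m; "eef_pos": TCP position; "tool_rot": TCP orientation; "ft_force": force on the tool from outside, world axes, zero at the start; "ft_torque": the same for the moment, N m; "grip_width": finger opening in m; "grasp_force": force on a finger pad.
Only numpy, scipy, OpenCV 4.12 (cv2) and the standard library are available. Lean on these libraries where they do the work, as an engineer would, in place of code of your own. Each camera call takes 0.05 s, during which the arm holds its last target. There are 200 camera calls.

## Working session

There is one attempt and no reset: what is moved stays moved. The work goes in short steps, Python scripts to look and compute and a shell command to move; the robot and the scene stay as the last step left them, time stands still between calls to the robot, and variables do not carry over. Pictures are saved under pics/ and viewed, at most 10 in all, crops included, and the job is handed in when it is done.

```bash
mkdir -p pics; ls; python3 - <<'E'
from workcell import bot
import cv2,numpy as np
o=bot.get_obs();print(o['clock'],o['eef_pos'],o['tool_rot'],o['grip_width'])
a=bot.camera("scene");b=bot.camera("top")
cv2.imwrite("pics/s.png",a);cv2.imwrite("pics/t.png",b)
for c in("scene","top"):
  i=bot.camera_info(c);print(c,np.round(i['intrinsics'],1).tolist(),np.round(i['camera_from_world'],4).tolist())
  for t in("gauge_mid","gauge_foot","rack","socket_mouth"):
    print(c,t,[(np.round(d['uv']).tolist(),round(d['confidence'],2)) for d in bot.spot_point(c,t)])
  print([(np.round(d['uv']).tolist(),round(d['confidence'],2),int(d['mask'].sum())) for d in bot.silhouettes(c,"gauge_mid")])
print(bot.camera_info("wrist"))
E
```

```text
pics
0.0 [ 0.12347674 -0.48394199  0.25243269] [ 9.92207580e-01  1.24591819e-01 -1.28982442e-04 -9.90133902e-04] 0.08557176343089518
scene [[503.8, 0.0, 318.9], [0.0, 503.8, 238.4], [0.0, 0.0, 1.0]] [[0.4799, 0.8772, 0.0118, -0.3054], [0.732, -0.393, -0.5565, -0.3466], [-0.4835, 0.2757, -0.8308, 1.4376], [0.0, 0.0, 0.0, 1.0]]
scene gauge_mid [([452.0, 307.0], 0.73), ([344.0, 197.0], 0.73), ([399.0, 207.0], 0.67)]
scene gauge_foot [([482.0, 291.0], 0.59)]
scene rack [([378.0, 258.0], 0.58)]
scene socket_mouth [([211.0, 310.0], 0.83)]
[([435.0, 315.0], 0.77, 399), ([397.0, 192.0], 0.59, 365), ([344.0, 202.0], 0.5, 239)]
top [[574.5, 0.0, 318.4], [0.0, 574.5, 227.5], [0.0, 0.0, 1.0]] [[-0.0072, -1.0, -0.0029, 0.0479], [-0.9961, 0.0074, -0.0884, 0.5906], [0.0884, 0.0022, -0.9961, 1.0978], [0.0, 0.0, 0.0, 1.0]]
top gauge_mid [([248.0, 308.0], 0.83), ([222.0, 119.0], 0.8), ([218.0, 226.0], 0.7)]
top gauge_foot [([228.0, 206.0], 0.85), ([236.0, 352.0], 0.81)]
top rack [([257.0, 211.0], 0.77)]
top socket_mouth [([468.0, 217.0], 0.81)]
[([250.0, 296.0], 0.87, 590), ([234.0, 118.0], 0.83, 666), ([211.0, 233.0], 0.69, 358)]
{'intrinsics': array([[422.08125029,   0.        , 322.2568653 ],
       [  0.        , 422.08125029, 240.28227748],
       [  0.        ,   0.        ,   1.        ]]), 'hand_eye': array([[ 3.15521173e-04, -9.64567121e-01, -2.63837393e-01,
         6.63474288e-02],
       [ 9.99999890e-01,  2.12805702e-04,  4.17892828e-04,
         1.87282515e-05],
       [-3.46939580e-04, -2.63837496e-01,  9.64567082e-01,
        -1.20351147e-01],
       [ 0.00000000e+00,  0.00000000e+00,  0.00000000e+00,
         1.00000000e+00]])}
```

View pics/s.png

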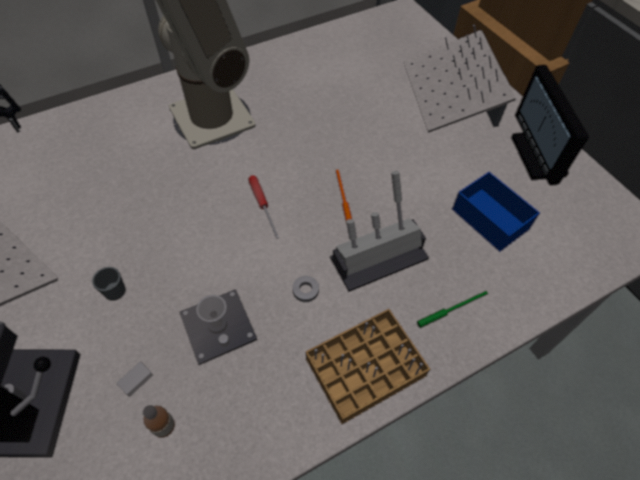

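View pics/t.png

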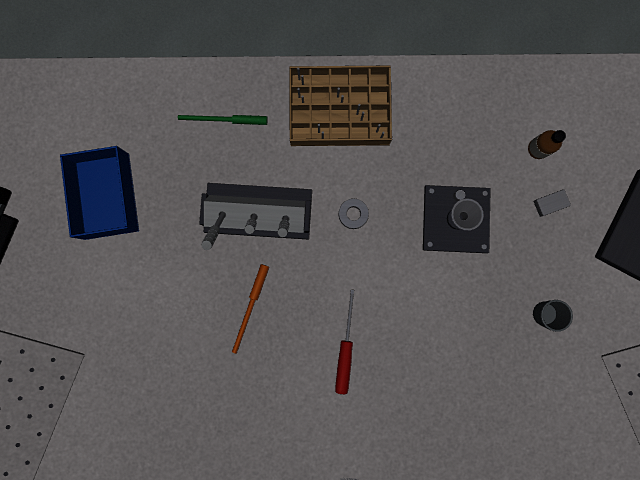

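Candidates for the long gauge, by top-camera pixel:
- Grey gauge standing at (213,232), with its handle near scene (397,185). It sticks out farthest of the three.
- Short grey gauges at (251,223) and (284,226).
- Green one lying at (222,119) and orange one lying at (250,300), both excluded by colour.
- Red screwdriver at (345,340), not a gauge.

I choose the left-hand grey gauge in the top view. The socket mouth is at top (465,214). Next I'll triangulate and check the choice in a close crop.

```bash
cat > h.py <<'E'
import numpy as np,cv2
from workcell import bot
from scipy.optimize import least_squares
from scipy.spatial.transform import Rotation as R
def cam(c):
    i=bot.camera_info(c);K=i['intrinsics']
    if c=="wrist":
        o=bot.get_obs();T=np.eye(4);T[:3,:3]=R.from_quat(o['tool_rot']).as_matrix();T[:3,3]=o['eef_pos']
        return K,np.linalg.inv(T@i['hand_eye'])
    return K,i['camera_from_world']
def proj(c,p):
    K,M=c;q=(M[:3,:3]@np.atleast_2d(p).T).T+M[:3,3];q=q@K.T;return q[:,:2]/q[:,2:]
def tri(obs):
    return least_squares(lambda p:np.concatenate([proj(c,p)[0]-u for c,u in obs]),[.5,0,.1])
def ray_z(c,uv,z):
    K,M=c;d=M[:3,:3].T@np.linalg.solve(K,[uv[0],uv[1],1]);o=-M[:3,:3].T@M[:3,3];return o+d*(z-o[2])/d[2]
def ends(m):
    v,u=np.nonzero(m);P=np.c_[u,v].astype(float);c=P.mean(0);d=np.linalg.svd(P-c,full_matrices=False)[2][0]
    t=(P-c)@d;return c+d*t.min(),c+d*t.max(),c,d
E
python3 - <<'E'
from h import *
S,T=cam("scene"),cam("top")
ims={c:bot.camera(c) for c in("scene","top")}
near={"scene":(397,190),"top":(213,232)}
res={}
for c in ims:
  ds=[d for d in bot.silhouettes(c,"gauge_mid") if np.linalg.norm(np.array(d['uv'])-near[c])<25]
  res[c]=ends(ds[0]['mask']);print(c,np.round(res[c],1).tolist())
  sm=[d['uv'] for d in bot.spot_point(c,"socket_mouth")][0];rk=[d['uv'] for d in bot.spot_point(c,"rack")][0]
  print(c,"socket",np.round(ray_z(cam(c),sm,.092),4),"rack",np.round(ray_z(cam(c),rk,0),4))
  for d in bot.silhouettes(c,"rack")[:1]:
    v,u=np.nonzero(d['mask']);print("rackrect",cv2.minAreaRect(np.c_[u,v].astype(np.float32)))
# joint fit: handle top p, axis a ; line residuals + top endpoint
def top_end(c): e=res[c]; return e[0] if (e[0][1]<e[1][1])==(c=="scene") else e[1]
def f(x):
  p=x[:3];a=x[3:]/np.linalg.norm(x[3:]);r=[]
  for c,C in(("scene",S),("top",T)):
    d=res[c][3];n=np.array([-d[1],d[0]])
    for s in(.01,.04,.07,.1): r.append((proj(C,p-a*s)[0]-res[c][2])@n)
    r.append((proj(C,p)[0]-top_end(c))@d)
  return np.r_[r,np.linalg.norm(x[3:])-1]
s=least_squares(f,[.5,.2,.2,-.45,0,.9]);p=s.x[:3];a=s.x[3:]/np.linalg.norm(s.x[3:])
print("top",p,"axis",a,"lean",np.degrees(np.arccos(a[2])),"foot",p-.18*a,np.round(s.fun,2))
A=cv2.resize(ims["scene"][150:280,310:450],None,fx=2.8,fy=3,interpolation=2)
B=cv2.resize(ims["top"][170:260,180:330],None,fx=2.6,fy=4.333,interpolation=2)
A=cv2.resize(A,(390,390));B=cv2.resize(B,(400,390))
cv2.imwrite("pics/c.png",np.hstack([A,B]))
E
```

```text
scene [[394.2, 170.9], [400.6, 229.0], [396.9, 195.7], [0.1, 1.0]]
scene socket [ 0.6051 -0.2318  0.092 ] rack [0.6238 0.168  0.    ]
rackrect ((379.50250244140625, 253.8219757080078), (48.117488861083984, 96.25434112548828), 68.4046859741211)
top [[223.5, 212.7], [204.1, 248.6], [212.2, 233.6], [-0.5, 0.9]]
top socket [ 0.607  -0.2313  0.092 ] rack [0.6298 0.1676 0.    ]
rackrect ((255.0741424560547, 210.543212890625), (110.58073425292969, 50.35818099975586), 3.667787551879883)
top [0.54259992 0.23408989 0.18707387] axis [ 0.12294207 -0.28761678  0.949822  ] lean 18.227505732052837 foot [0.52047035 0.28586092 0.01610591] [-0.18 -0.1  -0.01  0.07  0.   -0.14 -0.07 -0.01  0.05  0.    0.  ]
```

View pics/c.png

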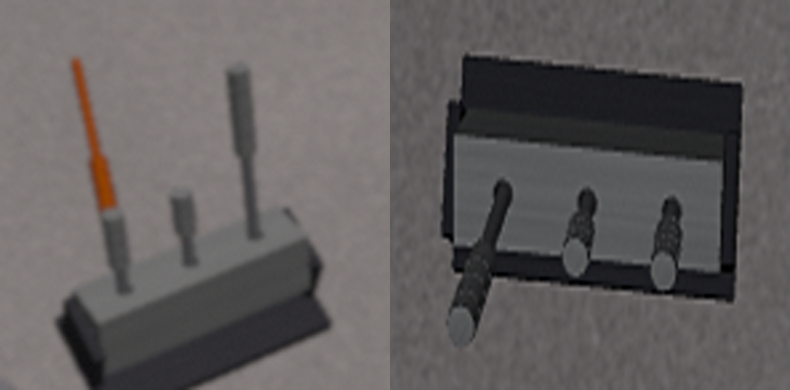

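The crop shows the long grey gauge in the rack's +y hole, with the two short gauges beside it, so the choice stands. The two views are nearly degenerate for its axis. I'll triangulate the handle cap (scene 395,173; top 207,245) and the hole (scene 402,228; top 223,214) instead.

```bash
python3 - <<'E'
from h import *
S,T=cam("scene"),cam("top")
a=tri([(S,(395.4,172.8)),(T,(206.6,245.2))]);b=tri([(S,(401.9,228.3)),(T,(222.7,213.8))])
# short gauges' holes for rack direction
c=tri([(S,(354,246.5)),(T,(287,214.5))])
for n,s in(("top",a),("hole",b),("hole3",c)):print(n,s.x.round(4),s.fun.round(1))
d=a.x-b.x;print(np.linalg.norm(d),d/np.linalg.norm(d),np.degrees(np.arccos(d[2]/np.linalg.norm(d))))
# rack edges direction from top image
for uv in((454-390)/2.667+180,133/4.333+170),((722-390)/2.667+180,163/4.333+170):print(ray_z(T,uv,.06))
E
```

```text
top [0.5488 0.2307 0.1886] [-0.6  0.1 -0.4 -0.3]
hole [0.615  0.2246 0.0688] [-0.5  0.1 -0.4 -0.2]
hole3 [0.6111 0.1015 0.0776] [ 0.3 -0.   0.2  0.1]
0.13699687684324738 [-0.4832232   0.04505302  0.87433721] 29.03336812364623
[0.6409408  0.26117467 0.06      ]
[0.62621023 0.06965612 0.06      ]
```

```bash
cat >> h.py <<'E'
def plan(tcp,a,ydir):
    "shift (mm) and rotvec from present pose to tool z=-a, tool y near ydir"
    o=bot.get_obs();z=-np.array(a)/np.linalg.norm(a);y=np.array(ydir,float);y-=y@z*z;y/=np.linalg.norm(y)
    Rt=np.c_[np.cross(y,z),y,z];r=(R.from_matrix(Rt)*R.from_quat(o['tool_rot']).inv()).as_rotvec()
    print("shift",((np.array(tcp)-o['eef_pos'])*1000).round(1),"turn",r.round(3),"q",np.round(o['joint_pos'],2),"t",round(o['clock'],2))
E
python3 -c "
from h import *
plan([.516,.234,.25],[-.465,.038,.884],[-.08,-.997,0])"
python3 -m inch '[0,0,40,0,0,0,100, 15,30,40,0,0,0,100, 30,65,40,0,0,0,100, 45,105,40,0,0,0,100]'
python3 -c "
from h import *
plan([.516,.234,.25],[-.465,.038,.884],[-.08,-.997,0])"
```

```text
shift [392.4 718.5  -3.4] turn [ 0.041 -0.486 -0.323] q [-1.32  0.24  0.01  1.34  0.    1.57] t 1.1
clock: 1.43
eef_pos: [0.1687, -0.3805, 0.2936]
tool_rot: [0.992, 0.124, 0.0, 0.001]
ft_force: [1.0, 1.2, 1.0]
grip_width: 0.0853
grasp_force: 0.0
shift [347.3 614.5 -43.6] turn [ 0.042 -0.485 -0.321] q [-1.15  0.06 -0.11  1.4   0.    1.74] t 1.43
```

```bash
python3 -c "
from h import *
plan([.516,.234,.25],[-.465,.038,.884],[.08,.997,0])"
python3 -m inch '[20,40,0,0,0,0.12,100, 45,75,0,0,0,0.24,100, 65,110,0,0,0,0.36,100, 85,145,0,0,0,0.48,100, 105,180,0,0,0,0.60,100, 125,215,0,0,0,0.72,100, 145,250,0,0,0,0.84,100, 165,285,0,0,0,0.96,100]'
python3 -m inch '[20,35,0,0,0,0.12,100, 40,70,0,0,0,0.24,100, 60,105,0,0,0,0.36,100, 80,140,0,0,0,0.48,100, 100,175,0,0,0,0.60,100, 120,210,0,0,0,0.72,100, 135,245,0,0,0,0.84,100, 150,280,0,0,0,0.96,100]'
python3 -c "
from h import *
plan([.516,.234,.25],[-.465,.038,.884],[.08,.997,0])"
```

```text
shift [347.3 614.5 -43.6] turn [-0.686 -0.054  2.738] q [-1.15  0.06 -0.11  1.4   0.    1.74] t 1.43
clock: 2.1
eef_pos: [0.3337, -0.0936, 0.2937]
tool_rot: [0.821, 0.571, 0.0, 0.001]
ft_force: [1.0, -1.2, 0.1]
grip_width: 0.0856
grasp_force: 0.0
clock: 2.77
eef_pos: [0.4838, 0.1866, 0.2932]
tool_rot: [0.464, 0.886, 0.0, 0.0]
ft_force: [1.2, -1.1, 0.4]
grip_width: 0.0853
grasp_force: 0.0
shift [ 32.2  47.4 -43.2] turn [-0.251 -0.434  0.867] q [ 0.37  0.26  0.14  1.45 -0.    1.33] t 2.77
```

```bash

python3 -m inch '[5,6,0,-0.031,-0.054,0.108,100, 10,12,0,-0.062,-0.108,0.217,100, 15,18,0,-0.094,-0.163,0.325,100, 20,24,0,-0.125,-0.217,0.433,100, 25,30,-5,-0.157,-0.271,0.542,100, 28,36,-15,-0.188,-0.325,0.65,100, 32,42,-30,-0.22,-0.38,0.759,100, 32,47,-43,-0.251,-0.434,0.867,100]'
python3 -m inch '[0,0,0,0,0,0,100]'
python3 - <<'E'
from h import *
plan([.516,.234,.25],[-.465,.038,.884],[.08,.997,0])
W=cam("wrist");a=bot.camera("wrist")
for d in bot.silhouettes("wrist","gauge_mid"): print(np.round(d['uv']),round(d['confidence'],2),d['mask'].sum(),[e.round(1).tolist() for e in ends(d['mask'])])
for t in("gauge_mid","gauge_foot"):print(t,[(np.round(d['uv']).tolist(),round(d['confidence'],2)) for d in bot.spot_point("wrist",t)])
ax=np.array([-.465,.038,.884]);ax/=np.linalg.norm(ax)
P=np.array([[.549,.231,.188]])-np.outer([0,.07,.14],ax);uv=proj(W,P);print(uv.round(1))
for p in uv: cv2.circle(a,tuple(int(v) for v in p),3,(0,0,255),1)
cv2.imwrite("pics/w1.png",a)
E
```

```text
clock: 3.43
eef_pos: [0.5157, 0.2325, 0.2504]
tool_rot: [0.04, 0.969, -0.009, 0.242]
ft_force: [-0.7, -1.0, 0.2]
grip_width: 0.0857
grasp_force: 0.0
clock: 3.52
eef_pos: [0.5097, 0.2295, 0.2437]
tool_rot: [0.04, 0.971, -0.012, 0.235]
ft_force: [-1.9, -0.1, -2.3]
grip_width: 0.0854
grasp_force: 0.0
shift [6.3 4.5 6.3] turn [ 0.003 -0.01   0.004] q [ 0.56  0.1  -0.3   0.79 -0.28  0.59] t 3.52
[331. 322.] 0.91 1531 [[277.0, 322.6], [424.0, 319.3], [338.7, 321.2], [1.0, -0.0]]
[332. 273.] 0.82 2329 [[330.2, 219.9], [333.5, 309.0], [332.1, 270.7], [0.0, 1.0]]
[227.  47.] 0.72 2487 [[229.9, -1.5], [219.5, 92.7], [224.8, 44.5], [-0.1, 1.0]]
gauge_mid [([331.0, 240.0], 0.73), ([353.0, 324.0], 0.62)]
gauge_foot [([425.0, 320.0], 0.71)]
[[333.2 290.6]
 [331.  250.1]
 [329.7 225.9]]
```

View pics/w1.png

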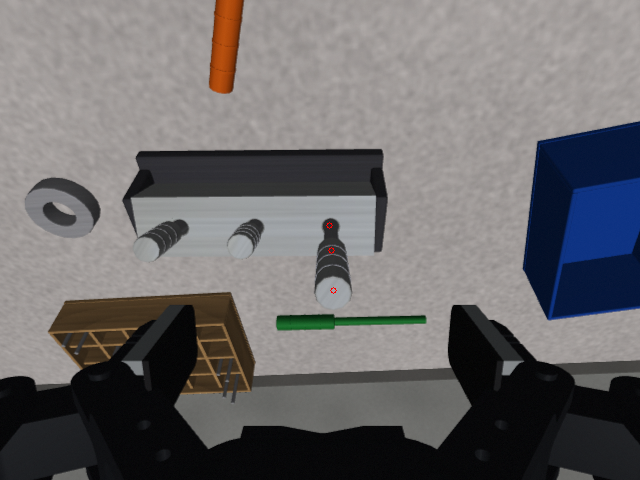

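The wrist view shows the long gauge's cap at (333,291) and its hole at (330,225). Both match my prediction, so the estimate is good. Now the final reach along the axis.

```bash
python3 -c "
from h import *
plan([.5606,.230,.166],[-.465,.038,.884],[.08,.997,0])"
python3 -m inch '[6,4,6,0.003,-0.01,0.004,100, 6,4,6,0.003,-0.01,0.004,100]'
python3 -c "
from h import *
plan([.5606,.230,.166],[-.465,.038,.884],[.08,.997,0])"
```

```text
shift [ 43.7  -2.2 -86.8] turn [-0.006  0.002  0.01 ] q [ 0.56  0.1  -0.28  0.79 -0.28  0.6 ] t 3.72
clock: 3.88
eef_pos: [0.5242, 0.2369, 0.2598]
tool_rot: [0.043, 0.968, -0.005, 0.247]
ft_force: [-0.0, 0.4, 1.1]
grip_width: 0.0854
grasp_force: 0.0
shift [ 36.4  -6.9 -93.8] turn [-0.01   0.015  0.005] q [ 0.56  0.1  -0.26  0.79 -0.29  0.59] t 3.88
```

```bash

python3 -m inch '[7,-3,-15,-0.003,0.005,0,100, 14,-5,-33,-0.006,0.01,0,100, 22,-6,-53,-0.01,0.014,0.005,100, 30,-7,-73,-0.01,0.014,0.005,100, 37,-7,-94,-0.01,0.014,0.005,100, 37,-7,-94,-0.01,0.014,0.005,100, 37,-7,-94,-0.01,0.014,0.005,100]'
python3 - <<'E'
from h import *
plan([.5606,.230,.166],[-.465,.038,.884],[.08,.997,0])
a=bot.camera("wrist");cv2.imwrite("pics/w2.png",a)
E
```

```text
clock: 4.47
eef_pos: [0.5585, 0.2282, 0.1617]
tool_rot: [0.038, 0.971, -0.012, 0.237]
ft_force: [0.7, 0.6, -0.4]
grip_width: 0.0858
grasp_force: 0.0
shift [2.1 1.8 4.3] turn [ 0.004 -0.007 -0.   ] q [ 0.51  0.25 -0.34  0.57 -0.26  0.53] t 4.47
```

View pics/w2.png

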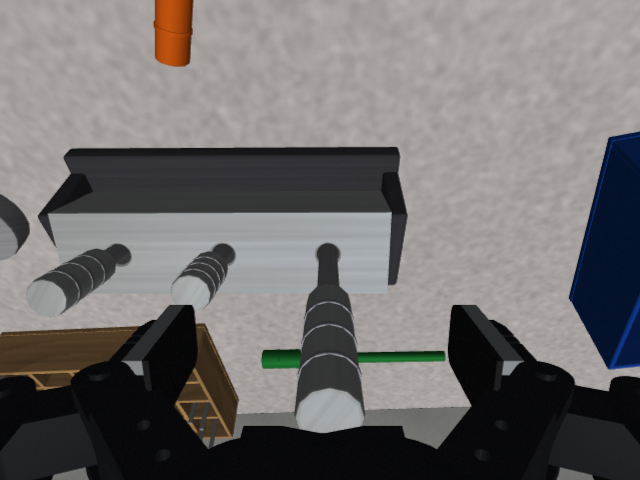

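The wrist view shows the cap at (330,408) and the hole at about (328,252), with the handle centred between the pads. After a small offset correction I'll close.

```bash
python3 -c "
from h import *
plan([.5606,.230,.166],[-.465,.038,.884],[.08,.997,0])"
python3 -m inch '[0,0,0,0,0,0,60, 0,0,0,0,0,0,35, 0,0,0,0,0,0,0, 0,0,0,0,0,0,0, 0,0,0,0,0,0,0, 0,0,0,0,0,0,0, 0,0,0,0,0,0,0]'
python3 -c "
from h import *
plan([.5606,.230,.166],[-.465,.038,.884],[.08,.997,0])"
```

```text
shift [1.6 1.3 2.8] turn [ 0.003 -0.004 -0.001] q [ 0.51  0.25 -0.34  0.57 -0.26  0.53] t 4.52
clock: 5.1
eef_pos: [0.5585, 0.2293, 0.1631]
tool_rot: [0.038, 0.97, -0.011, 0.238]
ft_force: [-1.6, 1.9, 3.1]
grip_width: 0.0167
grasp_force: 58.4
shift [2.1 0.7 2.9] turn [ 0.002 -0.004 -0.002] q [ 0.51  0.25 -0.35  0.57 -0.26  0.53] t 5.1
```

```bash

python3 -m inch '[-3,0,5,0,0,0,0, -6,0.5,11,0,0,0,0, -10,1,19,0,0,0,0, -15,1,28,0,0,0,0, -20,2,38,0,0,0,0, -25,2,47,0,0,0,0, -31,3,59,0,0,0,0, -37,3,70,0,0,0,0]'
python3 -m inch '[0,0,10,0,0,0,0, 0,0,20,0,0,0,0, 0,0,30,0,0,0,0,0,0,30,0,0,0,0,0,0,30,0,0,0,0]'
python3 - <<'E'
from h import *
o=bot.get_obs();W=cam("wrist");a=bot.camera("wrist")
Rm=R.from_quat(o['tool_rot']).as_matrix()
# predicted along tool axis: cap, handle base, foot
P=o['eef_pos']+np.outer([-.025,.045,.155],Rm[:,2]);print("foot",P[2],"axis",-Rm[:,2]);uv=proj(W,P);print(uv.round(1))
for p in uv: cv2.circle(a,tuple(int(v) for v in p),4,(0,0,255),1)
cv2.imwrite("pics/w3.png",a)
for t in("gauge_mid","gauge_foot"):print(t,[(np.round(d['uv']).tolist(),round(d['confidence'],2)) for d in bot.spot_point("wrist",t)])
for d in bot.silhouettes("wrist","gauge_mid"): print(np.round(d['uv']),round(d['confidence'],2),d['mask'].sum(),[e.round(1).tolist() for e in ends(d['mask'])])
E
```

```text
clock: 5.77
eef_pos: [0.5197, 0.2308, 0.2328]
tool_rot: [0.038, 0.971, -0.012, 0.237]
ft_force: [0.5, 0.1, -0.9]
grip_width: 0.0166
grasp_force: 58.7
clock: 6.18
eef_pos: [0.5207, 0.2312, 0.263]
tool_rot: [0.038, 0.97, -0.012, 0.238]
ft_force: [-0.7, -0.3, -1.0]
grip_width: 0.0165
grasp_force: 58.7
foot [0.59225199 0.22495363 0.12557604] axis [-0.46132871  0.04052594  0.88630326]
[[322.6 392. ]
 [322.5 290.3]
 [322.5 228.5]]
gauge_mid [([321.0, 280.0], 0.79)]
gauge_foot [([420.0, 298.0], 0.88), ([324.0, 231.0], 0.58)]
[395. 302.] 0.68 436 [[274.0, 298.7], [421.0, 299.9], [386.4, 299.6], [1.0, 0.0]]
[323. 358.] 0.58 9071 [[324.0, 225.0], [321.6, 432.1], [322.6, 352.0], [-0.0, 1.0]]
```

View pics/w3.png

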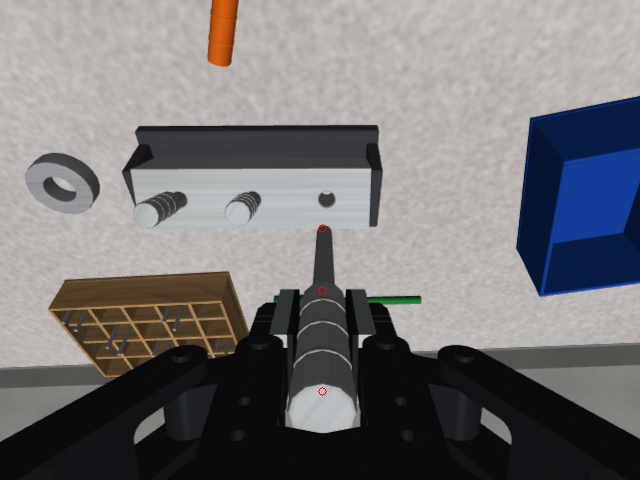

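The gauge is clear of its hole and lies along the tool axis, with its foot at (323,229) as predicted. I'll lift it over the short gauges and carry it to the socket with the lean kept.

```bash

python3 -m inch '[0,0,15,0,0,0,0, 0,0,35,0,0,0,0, 0,-10,50,0,0,0,0, 0,-30,55,0,0,0,0, 2,-60,55,0,0,0,0, 4,-95,55,0,0,0,0, 6,-130,55,0,0,0,0, 8,-165,55,0,0,0,0]'
python3 -m inch '[1,-35,0,0,0,0,0, 2,-70,0,0,0,0,0, 3,-105,0,0,0,0,0, 4,-140,0,0,0,0,0, 5,-175,0,0,0,0,0, 6,-210,0,0,0,0,0, 7,-245,0,0,0,0,0, 7,-270,0,0,0,0,0]'
python3 -m inch '[0,-15,-5,0,0,0,0, 0,-20,-15,0,0,0,0, 0,-20,-28,0,0,0,0, 0,-20,-35,0,0,0,0, 0,-20,-35,0,0,0,0]'
cat > m.py <<'E'
from h import *
import sys
o=bot.get_obs();Rm=R.from_quat(o['tool_rot']).as_matrix()
print("tcp",o['eef_pos'].round(4),"axis",-Rm[:,2].round(3),"F",np.round(o['ft_force'],1),"t",o['clock'])
P=o['eef_pos']+np.outer([-.0285,.1515],Rm[:,2]);print("pred foot",P[1].round(4))
sp={}
for c in("scene","top","wrist"):
  C=cam(c);a=bot.camera(c);cv2.imwrite(f"pics/{c}_{sys.argv[1]}.png",a)
  print(c,"pred cap,foot",proj(C,P).round(0).tolist())
  for t in("gauge_foot","socket_mouth"):
    ds=bot.spot_point(c,t);print(c,t,[(np.round(d['uv']).tolist(),round(d['confidence'],2)) for d in ds])
    if ds and t=="socket_mouth":print("   sock",ray_z(C,ds[0]['uv'],.092).round(4))
E
python3 m.py a
```

```text
clock: 7.05
eef_pos: [0.5286, 0.0652, 0.3165]
tool_rot: [0.037, 0.971, -0.012, 0.237]
ft_force: [0.5, -0.7, 0.0]
grip_width: 0.0163
grasp_force: 58.7
clock: 7.72
eef_pos: [0.5355, -0.2064, 0.3164]
tool_rot: [0.039, 0.971, -0.012, 0.237]
ft_force: [1.6, -0.2, -0.3]
grip_width: 0.0166
grasp_force: 58.7
clock: 8.13
eef_pos: [0.5345, -0.222, 0.2785]
tool_rot: [0.038, 0.971, -0.01, 0.235]
ft_force: [-0.1, 0.4, -1.2]
grip_width: 0.0167
grasp_force: 58.7
tcp [ 0.5345 -0.222   0.2785] axis [-0.456  0.038  0.889] F [-0.1  0.4 -1.2] t 8.1333
pred foot [ 0.6035 -0.2277  0.1437]
scene pred cap,foot [[177.0, 211.0], [207.0, 293.0]]
scene gauge_foot [([484.0, 291.0], 0.89), ([206.0, 293.0], 0.66), ([336.0, 168.0], 0.52)]
scene socket_mouth [([213.0, 308.0], 0.91)]
   sock [ 0.6113 -0.2268  0.092 ]
top pred cap,foot [[499.0, 257.0], [473.0, 213.0]]
top gauge_foot [([233.0, 353.0], 0.88), ([178.0, 116.0], 0.85), ([476.0, 208.0], 0.64)]
top socket_mouth [([465.0, 215.0], 0.58)]
   sock [ 0.6061 -0.2278  0.092 ]
wrist pred cap,foot [[326.0, 379.0], [324.0, 220.0]]
wrist gauge_foot [([323.0, 230.0], 0.98)]
wrist socket_mouth [([323.0, 181.0], 0.71), ([323.0, 230.0], 0.24)]
   sock [ 0.6081 -0.2294  0.092 ]
```

```bash
cat > v.py <<'E'
import cv2,numpy as np,sys
k=sys.argv[1]
w=cv2.imread(f"pics/wrist_{k}.png")[100:440,180:460];s=cv2.imread(f"pics/scene_{k}.png")[200:350,150:270];t=cv2.imread(f"pics/top_{k}.png")[170:270,420:540]
g=lambda i:cv2.resize(i,(380,int(380*i.shape[0]/i.shape[1])),interpolation=cv2.INTER_CUBIC)[:590]
r=np.vstack([cv2.resize(s[60:150],(380,285),interpolation=cv2.INTER_CUBIC),cv2.resize(t[0:90],(380,285),interpolation=cv2.INTER_CUBIC)])
L=cv2.resize(w,(400,486));L=cv2.copyMakeBorder(L,0,84,0,0,cv2.BORDER_CONSTANT)
cv2.imwrite(f"pics/v_{k}.png",np.hstack([L,r]))
E
python3 v.py a
```

```text
(no output)
```

View pics/v_a.png

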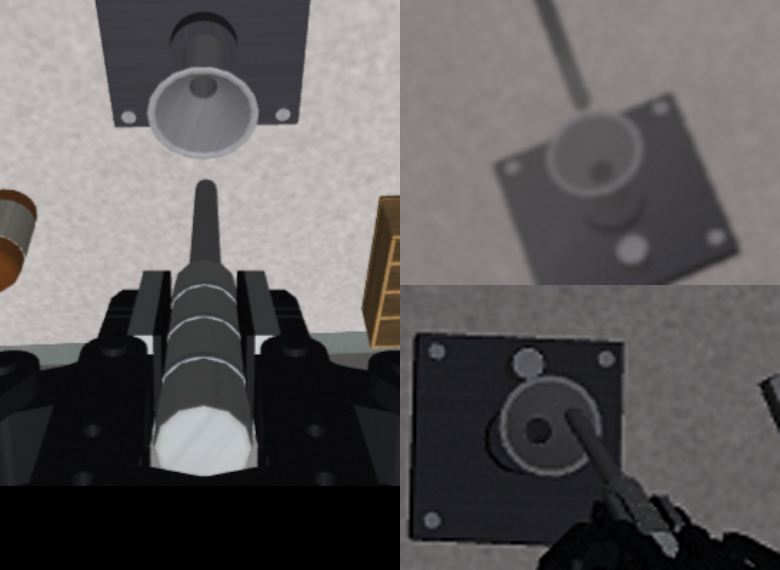

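The foot hangs just over the mouth, still leaning: wrist foot (324,229) and mouth (322,178), top foot (475,211) and mouth (468,214). Next I'll triangulate both.

```bash
python3 - <<'E'
from h import *
C={c:cam(c) for c in("scene","top","wrist")}
m={"scene":(211.3,307.7),"top":(467.7,214.2),"wrist":(322.1,178.4)};f={"scene":(207.8,292.5),"top":(474.6,210.7),"wrist":(324,229)}
for c in m:print(c,ray_z(C[c],m[c],.092).round(4))
print("mouth",least_squares(lambda p:np.concatenate([proj(C[c],np.r_[p,.092])[0]-m[c] for c in m]),[.6,-.23]).x)
s=tri([(C[c],f[c]) for c in f]);print("foot",s.x,s.fun.round(1))
o=bot.get_obs();Rm=R.from_quat(o['tool_rot']).as_matrix();print("foot in tool",Rm.T@(s.x-o['eef_pos']),o['eef_pos'])
E
```

```text
scene [ 0.6083 -0.2301  0.092 ]
top [ 0.6078 -0.2321  0.092 ]
wrist [ 0.6046 -0.2299  0.092 ]
mouth [ 0.60560037 -0.23025219]
foot [ 0.60623414 -0.22835917  0.14869131] [-1.   0.8 -0.7  0.8  0.2  0.3]
foot in tool [0.00034606 0.00113785 0.1514176 ] [ 0.53650386 -0.22333821  0.28300877]
```

```bash

python3 -m inch '[0,-1,-12,0,0,0,0, 0,-2,-28,0,0,0,0, 0,-2,-42,0,0,0,0, 0,-2,-55,0,0,0,0, 0,-2,-66,0,0,0,0, 0,-2,-75,0,0,0,0, 0,-2,-75,0,0,0,0, 0,-2,-75,0,0,0,0]'
python3 m.py b; python3 v.py b; python3 -c "
from h import *
o=bot.get_obs();f=R.from_quat(o['tool_rot']).apply([0,.001,.1514])+o['eef_pos'];print('foot',f)
plan(f+[0,0,.1514],[0,0,1],[.08,.997,0])"
```

```text
clock: 9.25
eef_pos: [0.5361, -0.2254, 0.2071]
tool_rot: [0.038, 0.971, -0.011, 0.238]
ft_force: [-0.2, 0.8, -1.0]
grip_width: 0.0168
grasp_force: 58.7
tcp [ 0.5361 -0.2254  0.2071] axis [-0.461  0.04   0.887] F [-0.2  0.8 -1. ] t 9.25
pred foot [ 0.6059 -0.2315  0.0728]
scene pred cap,foot [[184.0, 236.0], [212.0, 311.0]]
scene gauge_foot [([211.0, 311.0], 0.82), ([337.0, 166.0], 0.77), ([485.0, 292.0], 0.61), ([212.0, 306.0], 0.43)]
scene socket_mouth [([211.0, 308.0], 0.9)]
   sock [ 0.6093 -0.232   0.092 ]
top pred cap,foot [[487.0, 257.0], [465.0, 216.0]]
top gauge_foot [([180.0, 118.0], 0.86), ([233.0, 353.0], 0.81), ([468.0, 211.0], 0.73)]
top socket_mouth [([466.0, 217.0], 0.84)]
   sock [ 0.6033 -0.2292  0.092 ]
wrist pred cap,foot [[324.0, 395.0], [323.0, 227.0]]
wrist gauge_foot [([323.0, 230.0], 0.64)]
wrist socket_mouth [([325.0, 248.0], 0.55)]
   sock [ 0.6065 -0.2304  0.092 ]
foot [ 0.60633961 -0.23073358  0.07357146]
shift [70.  -5.2 17.2] turn [ 0.043  0.48  -0.002] q [-0.48  0.14 -0.36  0.62  0.18 -0.37] t 9.7
```

View pics/v_b.png

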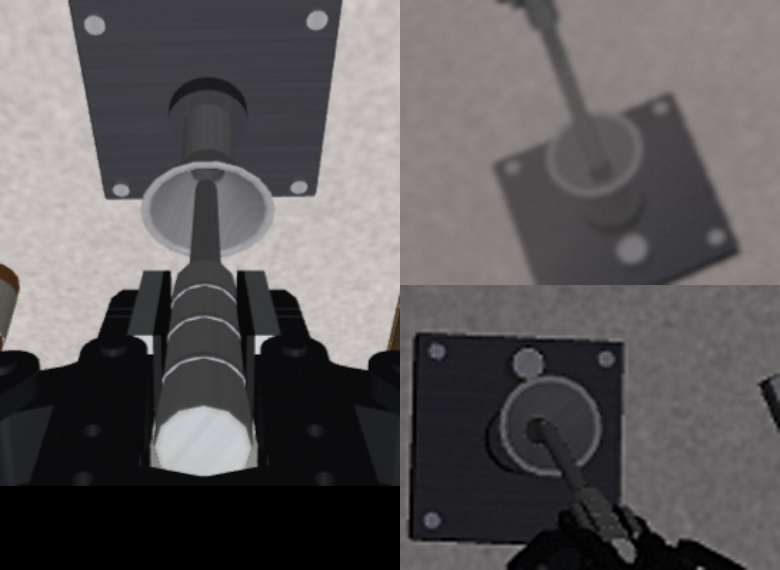

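The foot is inside the funnel above the bore, still leaning 27°, with no contact force. I'll straighten by pivoting about the foot.

```bash

python3 -m inch '[8,-0.6,4,0.005,0.06,0,0, 16.6,-1.2,7.4,0.011,0.12,0,0, 25.3,-1.9,10.4,0.016,0.18,-0.001,0, 34,-2.5,12.8,0.021,0.24,-0.001,0, 43,-3.2,14.7,0.027,0.3,-0.001,0, 52,-3.9,16.1,0.032,0.36,-0.001,0, 61,-4.6,16.9,0.038,0.42,-0.002,0, 70,-5.2,17.2,0.043,0.48,-0.002,0]'
python3 -m inch '[0,0,0,0,0,0,0,0,0,0,0,0,0,0,0,0,0,0,0,0,0]'
cat > f.py <<'E'
from h import *
o=bot.get_obs();f=R.from_quat(o['tool_rot']).apply([0,.001,.1514])+o['eef_pos'];print('foot',f,o['ft_force'],o['grip_width'])
plan(f+[0,0,.1514],[0,0,1],[.08,.997,0])
E
python3 f.py
```

```text
clock: 10.37
eef_pos: [0.6071, -0.2308, 0.2252]
tool_rot: [0.04, 0.999, -0.0, -0.001]
ft_force: [0.5, 0.2, -1.2]
grip_width: 0.0166
grasp_force: 58.7
clock: 10.62
eef_pos: [0.6058, -0.2306, 0.224]
tool_rot: [0.04, 0.999, 0.0, -0.0]
ft_force: [0.0, -0.0, -0.3]
grip_width: 0.0169
grasp_force: 58.6
foot [ 0.60580396 -0.22951912  0.07258891] [ 0.02816901 -0.02046159 -0.33166476] 0.016901755627521362
shift [-0.   1.1  0. ] turn [-0.001 -0.001 -0.   ] q [-0.36  0.56  0.4   1.42  0.   -0.28] t 10.62
```

```bash

python3 -m inch '[0.5,-0.3,-4,0,0,0,0, 0.5,-0.3,-8,0,0,0,0, 0.5,-0.3,-12,0,0,0,0, 0.5,-0.3,-16,0,0,0,0, 0.5,-0.3,-20,0,0,0,0, 0.5,-0.3,-20,0,0,0,0, 0.5,-0.3,-20,0,0,0,0]'; python3 f.py; python3 m.py c; python3 v.py c
```

```text
clock: 11.2
eef_pos: [0.6064, -0.2309, 0.2041]
tool_rot: [0.04, 0.999, 0.0, -0.001]
ft_force: [-0.7, -0.3, -0.4]
grip_width: 0.0168
grasp_force: 58.6
foot [ 0.60624771 -0.22979995  0.05274761] [-0.70284373 -0.34432757 -0.40562826] 0.016831099002246976
shift [-0.1  1.1  0. ] turn [-0.001 -0.001 -0.   ] q [-0.36  0.57  0.36  1.37  0.   -0.28] t 11.2
tcp [ 0.6064 -0.2309  0.2041] axis [ 0.001 -0.001  1.   ] F [-0.7 -0.3 -0.4] t 11.2
pred foot [ 0.6062 -0.2308  0.0526]
scene pred cap,foot [[197.0, 272.0], [214.0, 315.0]]
scene gauge_foot [([211.0, 317.0], 0.67), ([481.0, 293.0], 0.66), ([337.0, 171.0], 0.61)]
scene socket_mouth [([211.0, 308.0], 0.95)]
   sock [ 0.6094 -0.2314  0.092 ]
top pred cap,foot [[489.0, 205.0], [462.0, 217.0]]
top gauge_foot [([234.0, 353.0], 0.94), ([465.0, 216.0], 0.64), ([178.0, 117.0], 0.55)]
top socket_mouth [([466.0, 217.0], 0.83)]
   sock [ 0.6031 -0.2292  0.092 ]
wrist pred cap,foot [[323.0, 397.0], [323.0, 228.0]]
wrist gauge_foot [([324.0, 231.0], 0.73)]
wrist socket_mouth [([324.0, 247.0], 0.66)]
   sock [ 0.6076 -0.2302  0.092 ]
```

View pics/v_c.png

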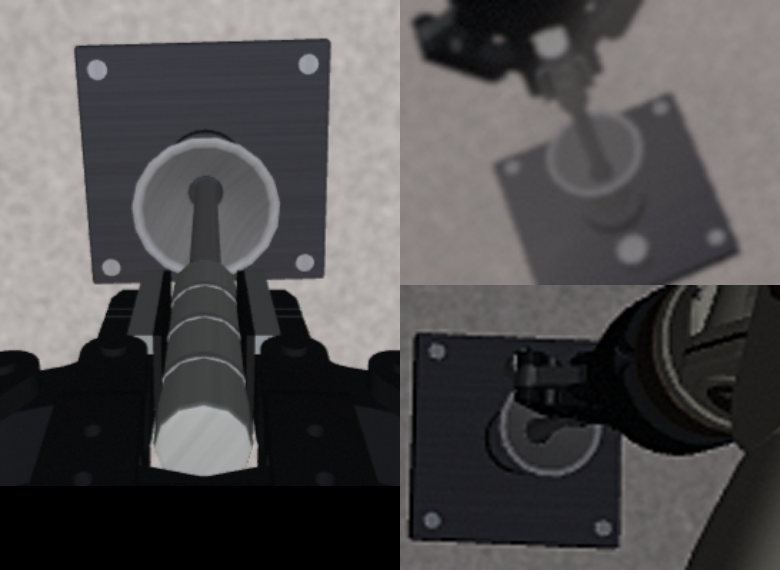

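The gauge is upright with the rod tip in the bore opening (wrist ~(323,233)) and no contact force. I'll keep lowering.

```bash

python3 -m inch '[0,0,-5,0,0,0,0, 0,0,-10,0,0,0,0, 0,0,-15,0,0,0,0, 0,0,-20,0,0,0,0, 0,0,-25,0,0,0,0, 0,0,-29,0,0,0,0, 0,0,-32,0,0,0,0, 0,0,-32,0,0,0,0]'; python3 f.py
python3 -m inch '[0,0,-1,0,0,0,0,0,0,-2,0,0,0,0,0,0,-2,0,0,0,0]'; python3 -m inch '[0,0,-1,0,0,0,0,0,0,-2,0,0,0,0,0,0,-2,0,0,0,0]'
```

```text
clock: 12.32
eef_pos: [0.6062, -0.2308, 0.1714]
tool_rot: [0.04, 0.999, 0.0, -0.001]
ft_force: [-0.3, 0.0, -0.7]
grip_width: 0.0166
grasp_force: 58.6
foot [ 0.60596058 -0.22963088  0.01998997] [-0.34113056  0.04049775 -0.67497848] 0.016620134153030257
shift [-0.3  1.1  0. ] turn [-0.001 -0.002 -0.   ] q [-0.36  0.58  0.31  1.3   0.   -0.28] t 12.32
clock: 12.57
eef_pos: [0.6068, -0.231, 0.1706]
tool_rot: [0.04, 0.999, 0.0, -0.0]
ft_force: [0.4, -0.4, -1.4]
grip_width: 0.0162
grasp_force: 58.6
clock: 12.82
eef_pos: [0.6067, -0.231, 0.1684]
tool_rot: [0.04, 0.999, 0.0, -0.0]
ft_force: [-0.6, 0.3, -1.1]
grip_width: 0.0166
grasp_force: 58.6
```

```bash

python3 -m inch '[0,0,-1,0,0,0,0,0,0,-2,0,0,0,0,0,0,-2,0,0,0,0]'; python3 -m inch '[0,0,-1,0,0,0,0,0,0,-1,0,0,0,0,0,0,-1,0,0,0,0]'
```

```text
clock: 13.07
eef_pos: [0.6071, -0.231, 0.1678]
tool_rot: [0.04, 0.999, -0.0, 0.001]
ft_force: [-0.0, 1.1, 4.3]
grip_width: 0.0168
grasp_force: 59.4
clock: 13.32
eef_pos: [0.6074, -0.2311, 0.1678]
tool_rot: [0.04, 0.999, -0.0, 0.001]
ft_force: [-1.4, 0.7, 7.6]
grip_width: 0.0166
grasp_force: 59.7
```

The wrist force has risen to 7.6 N and z has stalled at foot ≈ 0.0165 m, against 0.017 m expected for the bore bottom, so it is seated. Ease off, open, and back away upward.

```bash

python3 -m inch '[0,0,1,0,0,0,0,0,0,1.5,0,0,0,0,0,0,1.5,0,0,0,30,0,0,1.5,0,0,0,40,0,0,1.5,0,0,0,60,0,0,1.5,0,0,0,60,0,0,1.5,0,0,0,60,0,0,1.5,0,0,0,60]'
python3 -m inch '[0,0,10,0,0,0,60,0,0,25,0,0,0,60,0,0,45,0,0,0,60,0,0,70,0,0,0,60,0,0,95,0,0,0,60,-20,0,120,0,0,0,60,-45,0,130,0,0,0,60,-80,0,130,0,0,0,60]'
python3 -m inch '[-35,0,0,0,0,0,60,-70,0,0,0,0,0,60,-70,0,0,0,0,0,60,-70,0,0,0,0,0,60,-70,0,0,0,0,0,60]'
python3 m.py d; python3 v.py d
```

```text
clock: 13.98
eef_pos: [0.6067, -0.2309, 0.1667]
tool_rot: [0.04, 0.999, 0.0, -0.001]
ft_force: [-0.7, -0.2, 1.2]
grip_width: 0.0514
grasp_force: 0.0
clock: 14.65
eef_pos: [0.5288, -0.2314, 0.3008]
tool_rot: [0.039, 0.999, -0.001, 0.004]
ft_force: [-0.7, -0.2, -0.3]
grip_width: 0.0513
grasp_force: 0.0
clock: 15.07
eef_pos: [0.4575, -0.2313, 0.2983]
tool_rot: [0.04, 0.999, -0.0, 0.001]
ft_force: [0.4, 0.8, 0.2]
grip_width: 0.0513
grasp_force: 0.0
tcp [ 0.4575 -0.2313  0.2983] axis [-0.002  0.001  1.   ] F [0.4 0.8 0.2] t 15.0667
pred foot [ 0.4578 -0.2314  0.1468]
scene pred cap,foot [[156.0, 180.0], [179.0, 237.0]]
scene gauge_foot [([486.0, 292.0], 0.89), ([338.0, 170.0], 0.75)]
scene socket_mouth [([211.0, 310.0], 0.7)]
   sock [ 0.6132 -0.2325  0.092 ]
top pred cap,foot [[513.0, 301.0], [478.0, 297.0]]
top gauge_foot [([179.0, 116.0], 0.66), ([234.0, 354.0], 0.64)]
top socket_mouth []
wrist pred cap,foot [[321.0, 404.0], [322.0, 231.0]]
wrist gauge_foot []
wrist socket_mouth [([340.0, 391.0], 0.41)]
   sock [ 0.6179 -0.2284  0.092 ]
```

View pics/v_d.png

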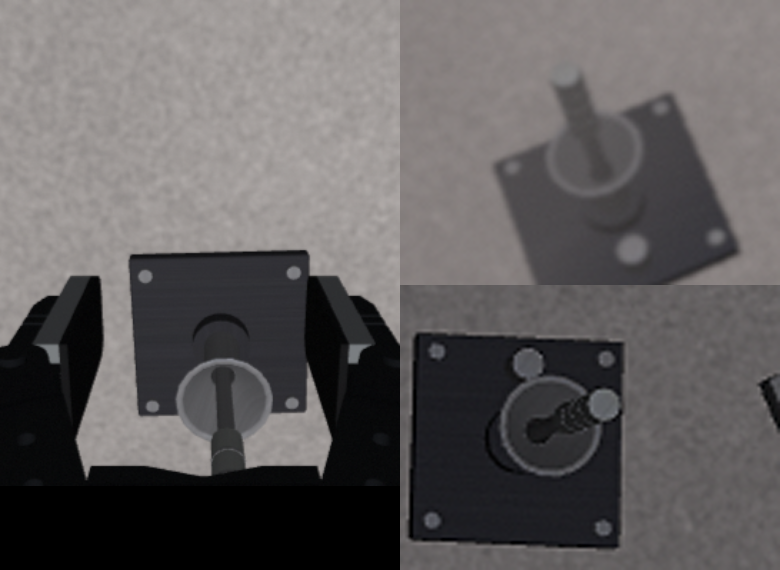

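The gauge stands upright in the bore, with its cap at top (484,208) and scene (203,284), and the robot is clear of it. Handing in.

```bash
python3 -c "
from workcell import bot
print(bot.job_done())"
```

```text
the job is handed in; nothing more can be done
None
```

The long gauge is standing upright at the bottom of the socket bore: its foot went into the mouth while still leaning about 27°, then it was straightened, lowered and released, and the job was handed in at about 15 s with the robot clear (no verdict came back).

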